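# Unlock the condiment carousel, bring the red-lidded jar to the front and hold it there

### The arm

A 6-joint arm with a two-finger parallel gripper is mounted at the origin on a cart in front of the work surface, level with it; the furniture and walls round the work are solid. World frame = base frame: x ahead of the robot, y to its left, z up, the work surface at z = 0. Lengths are in m, angles in rad, forces in N, time in s.
With the tool pointing down it reaches from about 0.225 to 0.875 m from the base axis. Payload 3.4 kg.
Tool frame: the origin (TCP) lies between the finger pads; the fingertips stand 8 mm ahead of it and the grasp point (between the pads) lies 11 mm behind it; z points along the fingers, y is the line along which they close (so a half turn about z gives the same grasp; the last joint's range is limited). The gripper opens to 85 mm and grips with 20 to 120 N. Pads are 22 mm wide; open, the fingers measure 114 mm over their backs; the gripper's body (76 mm by 85 mm) begins 54 mm behind the grasp point. The pads swing forward as they close: fully open they stand 13 mm farther back than shut.
Start: joints at [1.074, 0.276, 1.505, -0, 1.361, -0.121], TCP at [0.211, 0.535, 0.239] pointing down, gripper open.
Joint ranges: [-2.89, 2.89], [-0.75, 2.08], [0.22, 2.7], [-1.18, 4.32], [0.11, 2.71], [-2.7, 2.7]. Speed limits (rad/s): [2.57, 2.57, 3.14, 3.14, 3.14, 3.14].

### API

Orientations are given as a unit quaternion [w, x, y, z].
In Python, from rig import manip gives the robot as it stands.
- The arm moves only by the tool move_arm, never from a script. Its argument "deltas" is a list that holds one entry, the list of rows, each a list of 5 numbers: the shift along the tool's x, y, z normalised to -1 to 1, where 1 is 80 cm, then the turn about the tool's z normalised to -1 to 1, where 1 is 120 degrees, then the closure, from -1 (fully open) to 1 (shut). In form: [[[tx, ty, tz, twist, grip], ...]]. A call has 1 to 12 rows; each row is the pose to reach, as a shift and turn from the pose commanded when the call began, along the tool's axes at that moment; what a row does not reach only later rows make up. A row lasts 1/10 s, in which the tool goes at most 50 mm and 8.59 degrees, less where a joint would pass 70% of its speed; a pose out of reach is approached as far as the arm can. A call with a number of a shift or a turn outside -1 to 1 is refused whole. A call with a gripper value outside its range is refused whole. The fingers move at their own pace and stop on an object; "squeeze" is the grip in N (left out, the last holds). Time passes only in rows, so rows that repeat a pose let the fingers close. It gives the time, the measured TCP pose, the force, the opening and the grip force at its end, in the units of the state.
- manip.get_state(): the state, without advancing time (a new reading comes with each control period).
- manip.get_image(name): name is "scene" or "top" or "wrist"; returns the picture (400x640x3 uint8, red, green, blue); there is no depth.
- manip.camera_params(name): a dict with "fx", "fy", "cx", "cy" (pixels), "R" (3x3) and "t" (3): a world point X has camera coordinates R X + t; the wrist camera has in their place "tool_from_camera" (4x4, takes a point from camera to tool coordinates, whose origin is the TCP and whose axes are the flange's). Camera axes: x right, y down, z forward; pixel columns grow to the right and rows downward; lengths in m; the calibration is good to about 2 mm. A picture is of the moment at which its call begins: read the wrist's pose just before it. camera_params takes no time and is no camera call.
- manip.sign_off(): hands the job in; it is judged then, once.
The state is a dict: "clock": time; "qpos": joint angles; "qd": joint speeds; "effort": joint torques, N m; "position": TCP position; "ee_rot": TCP orientation; "contact_force": force on the tool from outside, world axes, zero at the start; "moment": the same for the moment, N m; "width": finger opening in m; "gripper_force": force on a finger pad.
Only numpy, scipy, OpenCV 4.12 (cv2) and the standard library are available. Lean on these libraries where they do the work, as an engineer would, in place of code of your own. Each camera call takes 0.05 s, during which the arm holds its last target. There are 200 camera calls.

### The job

The condiment carousel is locked by an orange link dropped over two posts: lift the link straight up off the posts and put it down in the wooden tray. Then turn the carousel by its brass post until the jar with the red lid stands right at the brass front pointer, leaving all the jars standing in their wells and everything else on the counter alone. A weak spring turns the carousel back, so finish while still holding the brass post, keeping the carousel still.

Things in the scene. Friction and masses are not known exactly. Their poses are not given: they have to be found in the camera images.
- link: Orange locking link, loose, 60 g: plate 34 (x) by 76 (y) by 8 mm with two 17 mm holes at y = -20 and 20 mm and an upright grip tab in its middle, 12 mm thick (x), 20 mm wide (y), top 80 mm above the underside. Origin: centre of underside. It starts on the shoulders of two posts, 112 mm above the counter; the brass post stands 43 mm up through one hole, the locking post 23 mm through the other
- link_tab (a point): Point in the link's tab where it is best grasped: 62 mm above the link's underside, 18 mm below the tab's top. The tab's thin side (12 mm) lies along this frame's x
- link_foot (a point): Centre of the link's underside, same axes as the link
- tray_in (a point): Centre of the inner floor of the open wooden tray, 140 mm (x) by 150 mm (y) outside, walls 5 mm thick and 22 mm high, floor 5 mm above the counter; fixed during the job; axes along the tray's sides
- axis (a point): On the carousel's vertical axis, at the upper face of its turntable, 24 mm above the counter. Frame of the fixed stand: -x points along the brass front pointer, +y to the locking post. The round wooden turntable has 100 mm radius and four jar wells 14 mm high, 52 mm from the axis
- front_spot (a point): Fixed spot above the brass pointer, on the front side of the carousel, 52 mm from the axis and 75 mm above the counter: a jar right at the front has its centre here, seen from above
- turn_post_top (a point): Top centre of the upright brass turning post that is fixed on the turntable 88 mm from the axis and turns with it, mid-way between two wells; its end is a round pin of 12 mm diameter, 43 mm long below this point, over a shoulder of 26 mm diameter; top 155 mm above the counter
- lock_post_top (a point): Top centre of the fixed steel locking post of the stand, 128 mm from the axis, 135 mm above the counter; pin of 12 mm diameter
- turntable (a joint): Turntable angle in rad, 0 when locked, positive anticlockwise from above, range -3 to 3; friction 0.02 N m; a spring turns it back to 0 with 0.05 N m per rad (about 1.5 N at the post at most). With the link on it moves only a few degrees. The jar needs about 45 or 135 degrees, either way
- red_lid_jar_centre (a point): The jar to bring to the front: glass spice jar with a red label and red lid, 45 mm diameter (loose, standing upright in one of the four wells); point at its centre, half-way up its 106 mm height
- salt_centre (a point): Salt shaker, clear glass with a steel cap and white filling, 42 mm (loose, standing upright in one of the four wells); point at its centre, half-way up its 94 mm height
- pepper_centre (a point): Pepper shaker, clear glass with a steel cap and brown filling, 42 mm (loose, standing upright in one of the four wells); point at its centre, half-way up its 94 mm height
- salt_two_centre (a point): Second salt shaker, same as the first (loose, standing upright in one of the four wells); point at its centre, half-way up its 94 mm height
- sugar_pourer_b: Bystander: sugar pourer, 68 mm wide, 142 mm tall, origin under its centre
- carton_1: Bystander: drink carton, 44x59x195 mm, origin under its centre
- price_card: Bystander: folded price card, 44x70x54 mm, between tray and carousel, origin under its centre
- coin_jar: Bystander: glass jar with coins, 66 mm diameter, 112 mm tall, origin under its centre
- notebook_1: Bystander: black notebook lying flat, 120x80x16 mm, origin under its centre

How it is judged:
By the outcome, as a careful person would: the job done as asked, in the order asked, and still so for the second after the job is handed in, while the arm keeps its last pose, push and grip.
It also fails if it takes over 56 s, if anything falls off the work surface, if the arm or the gripper's body presses on something with over 40 N, if the wrist force passes 120 N, or if a joint passes its speed limit or range.

## Working session

There is one attempt and no reset: what is moved stays moved. The work goes in short steps, Python scripts to look and compute and a tool call to move; the robot and the scene stay as the last step left them, time stands still between calls to the robot, and variables do not carry over. Pictures are saved under pics/ and viewed, at most 10 in all, crops included, and the job is handed in when it is done.

Besides the shell and the picture viewer there is one more tool, called after "Emit:" as name([rows], argument=value, ...), one row to a line, values as JSON. move_arm: Moves the arm, as the interface text tells. Scaled input: -1 to 1 covers 80 cm each way for a shift and 120 degrees each way for a turn. Its arguments: {"type":"object","properties":{"deltas":{"type":"array","items":{"type":"array","items":{"type":"array","items":{"type":"number","minimum":-1,"maximum":1}}}},"squeeze":{"type":"number"}},"required":["deltas"]}

```bash
mkdir -p pics
python3 - <<'E'
from rig import manip
import cv2,numpy as np
for n in("scene","top"):
    im=manip.get_image(n); cv2.imwrite(f"pics/{n}0.png",im[:,:,::-1])
    p=manip.camera_params(n); print(n,{k:np.round(v,4).tolist() for k,v in p.items()})
print({k:np.round(v,4).tolist() for k,v in manip.camera_params("wrist").items()})
print(manip.get_state())
E
```

```text
scene {'fx': 384.4857, 'fy': 384.4857, 'cx': 317.3089, 'cy': 203.6889, 'R': [[0.8824, -0.4706, 0.003], [-0.2699, -0.5113, -0.8159], [0.3855, 0.7191, -0.5782]], 't': [-0.4996, 0.263, 1.342]}
top {'fx': 499.7735, 'fy': 499.7735, 'cx': 315.8112, 'cy': 197.9355, 'R': [[-0.2587, -0.9659, -0.0126], [-0.7592, 0.2114, -0.6156], [0.5972, -0.1496, -0.788]], 't': [0.1126, 0.4939, 1.7035]}
{'fx': 286.7233, 'fy': 286.7233, 'cx': 319.0699, 'cy': 201.7197, 'tool_from_camera': [[-0.0002, -0.9623, -0.2719, 0.0683], [1.0, -0.0006, 0.0012, -0.0003], [-0.0013, -0.2719, 0.9623, -0.133], [0.0, 0.0, 0.0, 1.0]]}
{'clock': 0.1, 'qpos': array([ 1.07395645e+00,  2.76569296e-01,  1.50599887e+00, -1.16960549e-05,
        1.36070387e+00, -1.20995343e-01]), 'qd': array([ 0.0010705 , -0.00284317, -0.00486782,  0.00183864,  0.00022286,
        0.00025507]), 'effort': array([ 1.18594533e-03, -4.17700338e+01, -2.46405548e+01, -1.71980146e-04,
        5.76432562e-03, -1.54734823e-05]), 'position': array([0.21084809, 0.53446157, 0.23850784]), 'ee_rot': array([-2.49841418e-04,  1.86816879e-01,  9.82394396e-01, -8.01680792e-04]), 'contact_force': array([ 0.24534231, -0.35867276, -0.24805687]), 'moment': array([-0.02705458, -0.00624113,  0.00491039]), 'gripper_force': 0.0, 'width': 0.0855045262561072}
```

View pics/scene0.png

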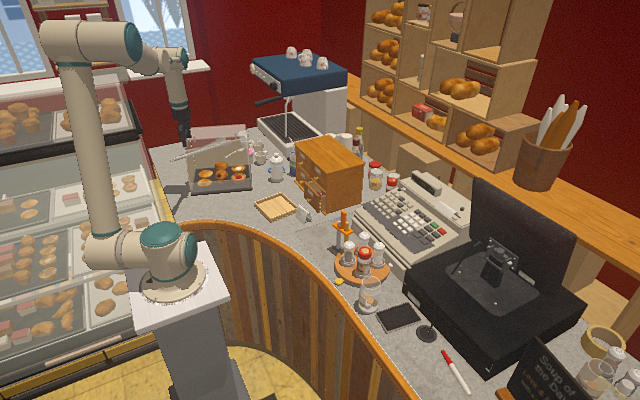

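View pics/top0.png

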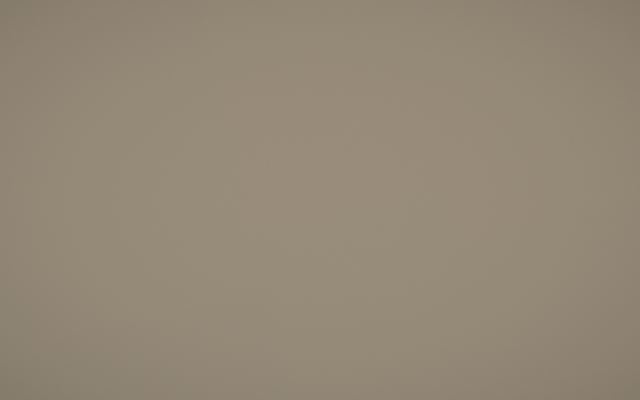

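The scene view shows the tray at about (276,208), the price card at (304,213), the link tab at (344,218), the red jar at (364,257) and the pointer at (338,281). The top camera shows only a blank surface, so it is no use. I'll enlarge the scene.

Run:
```python
import cv2
im=cv2.imread("pics/scene0.png")[185:325,240:430]
cv2.imwrite("pics/crop0.png",cv2.resize(im,None,fx=4.2,fy=4.2,interpolation=cv2.INTER_CUBIC))
```

```text
(no output)
```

View pics/crop0.png

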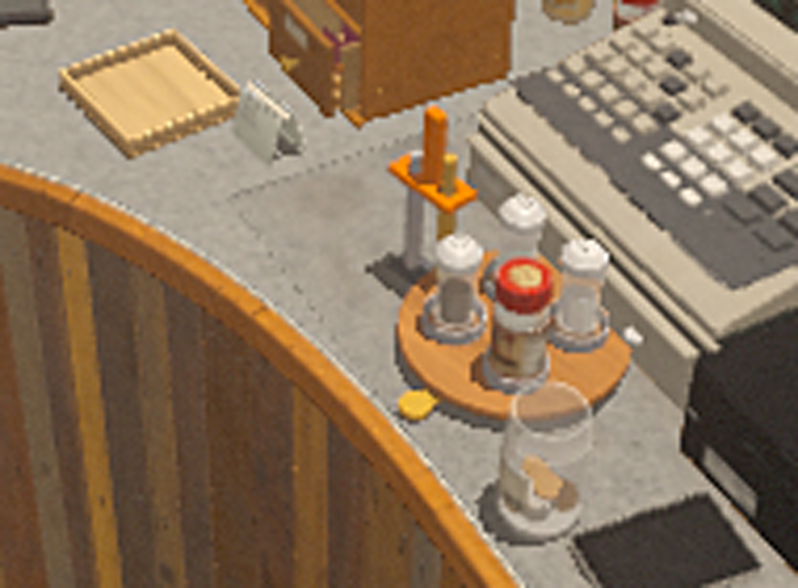

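```bash
cat > h.py <<'E'
import numpy as np
from rig import manip
def scene_ray(u,v,z,p=manip.camera_params("scene")):
    R=np.array(p["R"]);t=np.array(p["t"]);o=-R.T@t
    d=R.T@np.array([(u-p["cx"])/p["fx"],(v-p["cy"])/p["fy"],1]); return o+d*(z-o[2])/d[2]
def crop(x,y,z): return scene_ray(240+x/4.2-.4,185+y/4.2-.4,z)
E
python3 - <<'E'
from h import *
for n,x,y,z in [("tab",436,112,.192),("lockpost",415,158,.135),("brass",449,157,.155),("linkL",389,168,.12),("linkR",476,193,.12),("linkTopR",412,152,.12),("linkbot",458,207,.12),("trayL",60,78,.022),("trayT",172,32,.022),("trayR",240,98,.022),("trayB",132,150,.022),
("pepper",460,240,.118),("salt",521,202,.118),("salt2",585,245,.118),("red",525,272,.13),("ptr",418,404,.01),("tableL",398,335,.024),("tableR",632,350,.024),("tableB",548,420,.024),("card",262,110,.05),("coin",540,520,0)]:
    print(n,np.round(crop(x,y,z),3))
E
```

```text
tab [ 0.587 -0.154  0.192]
lockpost [ 0.579 -0.138  0.135]
brass [ 0.591 -0.171  0.155]
linkL [ 0.562 -0.123  0.12 ]
linkR [ 0.61  -0.187  0.12 ]
linkTopR [ 0.591 -0.113  0.12 ]
linkbot [ 0.587 -0.196  0.12 ]
trayL [0.398 0.273 0.022]
trayT [0.536 0.298 0.022]
trayR [0.548 0.154 0.022]
trayB [0.417 0.125 0.022]
pepper [ 0.567 -0.23   0.118]
salt [ 0.639 -0.213  0.118]
salt2 [ 0.655 -0.284  0.118]
red [ 0.585 -0.299  0.13 ]
ptr [ 0.5   -0.285  0.01 ]
tableL [ 0.518 -0.22   0.024]
tableR [ 0.682 -0.327  0.024]
tableB [ 0.575 -0.359  0.024]
card [0.543 0.091 0.05 ]
coin [ 0.526 -0.424 -0.   ]
```

Emit:
move_arm([
  [[0,0,-0.06,0,-1],[-0.754,-0.629,-0.08,0.457,-1],[-0.754,-0.629,-0.08,0.457,-1],[-0.754,-0.629,-0.08,0.457,-1],[-0.754,-0.629,-0.08,0.457,-1],[-0.754,-0.629,-0.08,0.457,-1],[-0.754,-0.629,-0.08,0.457,-1],[-0.754,-0.629,-0.08,0.457,-1],[-0.754,-0.629,-0.08,0.457,-1],[-0.754,-0.629,-0.08,0.457,-1],[-0.754,-0.629,-0.08,0.457,-1],[-0.754,-0.629,-0.08,0.457,-1]],
])

```text
clock: 1.3
position: [0.4749, 0.0503, 0.2983]
ee_rot: [-0.0, 0.618, 0.786, 0.0]
contact_force: [1.7, 0.9, -0.7]
width: 0.0853
gripper_force: 0.0
```

```bash
cat >> h.py <<'E'
from scipy.spatial.transform import Rotation as Rr
import cv2
def snap(name):
    s=manip.get_state(); im=manip.get_image("wrist")
    cv2.imwrite(f"pics/{name}.png",im[:,:,::-1]); np.savez(f"pics/{name}.npz",p=s["position"],q=s["ee_rot"]); print(s["clock"],np.round(s["position"],4),np.round(s["ee_rot"],3))
def wray(name,u,v,z=None):
    d=np.load(f"pics/{name}.npz"); w=manip.camera_params("wrist"); T=np.array(w["tool_from_camera"])
    R=Rr.from_quat(d["q"],scalar_first=True).as_matrix()
    o=d["p"]+R@T[:3,3]; r=R@T[:3,:3]@np.array([(u-w["cx"])/w["fx"],(v-w["cy"])/w["fy"],1])
    return (o,r/np.linalg.norm(r)) if z is None else o+r*(z-o[2])/r[2]
def meet(*rays):
    A=sum(np.eye(3)-np.outer(r,r) for o,r in rays); b=sum((np.eye(3)-np.outer(r,r))@o for o,r in rays)
    return np.linalg.solve(A,b)
def to_tool(dw):
    R=Rr.from_quat(manip.get_state()["ee_rot"],scalar_first=True).as_matrix(); return R.T@np.array(dw)
E
python3 -c "
from h import *
snap('w1')"
```

```text
1.3 [0.4749 0.0503 0.2983] [-0.     0.618  0.786  0.   ]
```

View pics/w1.png

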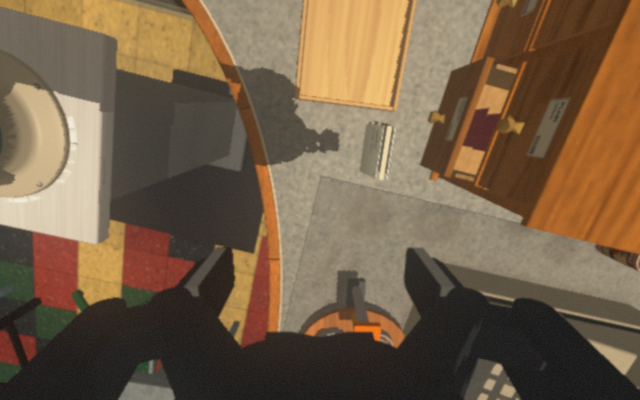

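Emit:
move_arm([
  [[-0.24,0.076,0,0,-1],[-0.24,0.076,0,0,-1],[-0.24,0.076,0,0,-1],[-0.24,0.076,0,0,-1],[-0.24,0.076,0,0,-1],[-0.24,0.076,0,0,-1]],
])

```text
clock: 1.95
position: [0.5789, -0.1207, 0.2971]
ee_rot: [-0.001, 0.619, 0.785, -0.0]
contact_force: [-1.1, 0.3, 0.2]
width: 0.0849
gripper_force: 0.0
```

The wrist view shows the tray's near edge from (299,99) to (397,109), the price card at (380,150), and the link just in view at (367,330).

```bash
python3 -c "
from h import *
snap('w2')"
```

```text
1.95 [ 0.5789 -0.1207  0.2971] [-0.001  0.619  0.785 -0.   ]
```

View pics/w2.png

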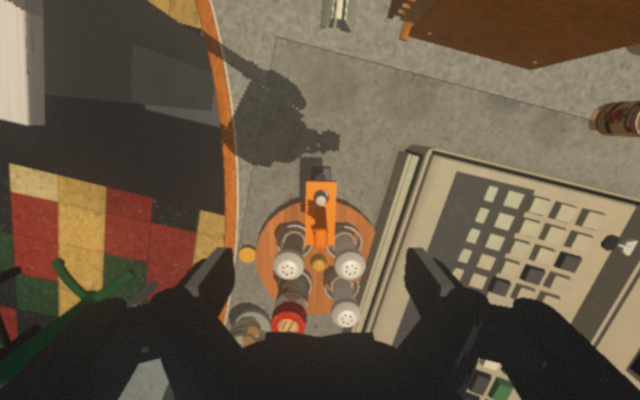

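Run:
```python
import cv2
im=cv2.imread("pics/w2.png")[165:345,225:405]
cv2.imwrite("pics/c2.png",cv2.resize(im,None,fx=3.3,fy=3.3,interpolation=cv2.INTER_CUBIC))
```

```text
(no output)
```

View pics/c2.png

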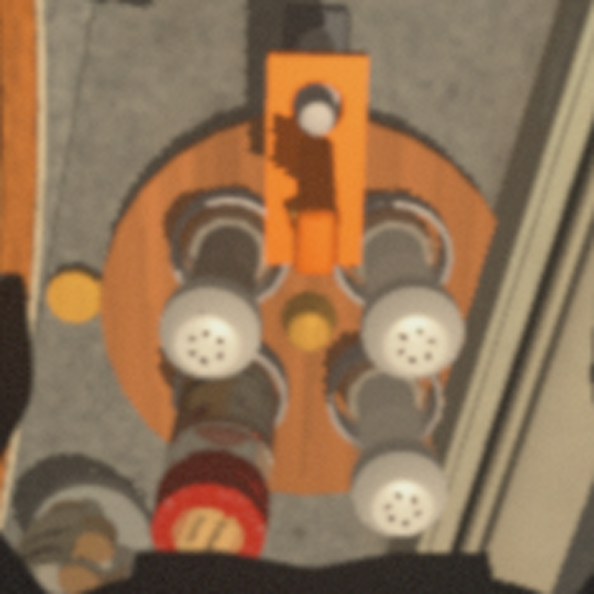

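Enlarged crop: tab top face is centred at crop (316,242), the locking post top is at (316,118), the plate edges are at columns 266 and 368 at row 55, and the red lid is at (210,530).

```bash
cat >> h.py <<'E'
def c2(x,y,z=None): return wray("w2",225+x/3.3-.35,165+y/3.3-.35,z)
def sray(x,y):
    a=crop(x,y,0);b=crop(x,y,.3); return a,(b-a)/np.linalg.norm(b-a)
E
python3 - <<'E'
from h import *
print("tabtop 2view",meet(c2(316,242),sray(436,112)),c2(316,242,.192))
print("lock 2view",meet(c2(316,118),sray(415,158)),c2(316,118,.135))
print("red",c2(210,530,.13),meet(c2(210,530),sray(525,272)))
print("pep",c2(207,345,.118),"salt",c2(412,345,.118),"salt2",c2(402,505,.118),"hub?",c2(310,325,.155),c2(310,325,.03))
a=c2(266,55,.12);b=c2(368,55,.12);print("plate",a,b,np.degrees(np.arctan2(*(b-a)[1::-1])))
L=c2(266,55,.12);L2=c2(262,262,.12);print(np.degrees(np.arctan2(*(L-L2)[1::-1])))
print("ptr",c2(75,295,.01))
p=[wray("w1",*q,.022) for q in((299,99),(397,109))];print("tray",p)
from numpy import *
# trayend
E
```

```text
tabtop 2view [ 0.58803792 -0.1522872   0.19055897] [ 0.58780968 -0.15165713  0.192     ]
lock 2view [ 0.58266526 -0.13347095  0.13101026] [ 0.5834693  -0.13294463  0.135     ]
red [ 0.58273975 -0.2991725   0.13      ] [ 0.58337011 -0.29910042  0.13061682]
pep [ 0.56598976 -0.2307666   0.118     ] salt [ 0.63909507 -0.2131587   0.118     ] salt2 [ 0.65327577 -0.28039602  0.118     ] hub? [ 0.59642797 -0.19512008  0.155     ] [ 0.61133441 -0.25903504  0.03      ]
plate [ 0.56313074 -0.11963525  0.12      ] [ 0.59624075 -0.1116788   0.12      ] 13.512176927996633
101.66468059971514
ptr [ 0.49888986 -0.28034553  0.01      ]
tray [array([0.42636151, 0.13838787, 0.022     ]), array([0.55866056, 0.15719131, 0.022     ])]
```

Emit:
move_arm([
  [[-0.04,0.002,0,0,-1],[-0.04,0.002,0.05,0,-1],[-0.04,0.002,0.1,0,-1],[-0.04,0.002,0.135,0,-1],[-0.04,0.002,0.16,0,-1],[-0.04,0.002,0.168,0,-1],[-0.04,0.002,0.168,0,-1]],
])

```text
clock: 2.7
position: [0.5872, -0.1492, 0.1639]
ee_rot: [-0.001, 0.618, 0.786, -0.0]
contact_force: [-0.4, -0.2, 0.0]
width: 0.0854
gripper_force: 0.0
```

Emit:
move_arm([
  [[0,0,0,0,0],[0,0,0,0,0.5],[0,0,0,0,1],[0,0,0,0,1],[0,0,0,0,1],[0,0,0,0,1],[0,0,0,0,1],[0,0,0,0,1]],
], squeeze=40)

```text
clock: 3.5
position: [0.5881, -0.1508, 0.1644]
ee_rot: [0.0, 0.618, 0.786, 0.0]
contact_force: [-0.1, 0.4, 3.0]
width: 0.0117
gripper_force: 42.2
```

Emit:
move_arm([
  [[0,0,-0.01,0,1],[0,0,-0.025,0,1],[0,0,-0.04,0,1],[0,0,-0.055,0,1],[0,0,-0.07,0,1],[0,0,-0.09,0,1],[0,0,-0.11,0,1],[0,0,-0.13,0,1],[0,0,-0.14,0,1],[0,0,-0.14,0,1]],
])

```text
clock: 4.5
position: [0.5886, -0.151, 0.2779]
ee_rot: [0.002, 0.618, 0.786, 0.001]
contact_force: [-1.1, -0.9, -0.3]
width: 0.0113
gripper_force: 41.8
```

Emit:
move_arm([
  [[0.02,-0.001,0,0,1],[0.06,-0.003,0,0,1],[0.11,-0.006,0,0,1],[0.16,-0.008,0,0,1],[0.21,-0.011,0,0,1],[0.26,-0.014,0,0,1],[0.31,-0.017,0,0,1],[0.36,-0.02,0,0,1],[0.41,-0.022,0,0,1],[0.45,-0.024,0,0,1],[0.477,-0.026,0,0,1],[0.477,-0.026,0,0,1]],
])

```text
clock: 5.7
position: [0.4751, 0.2181, 0.2751]
ee_rot: [-0.002, 0.617, 0.787, -0.001]
contact_force: [0.1, -0.5, -0.5]
width: 0.0116
gripper_force: 41.8
```

```bash
python3 -c "
from h import *
snap('w3')"
```

```text
5.7 [0.4751 0.2181 0.2751] [-0.002  0.617  0.787 -0.001]
```

View pics/w3.png

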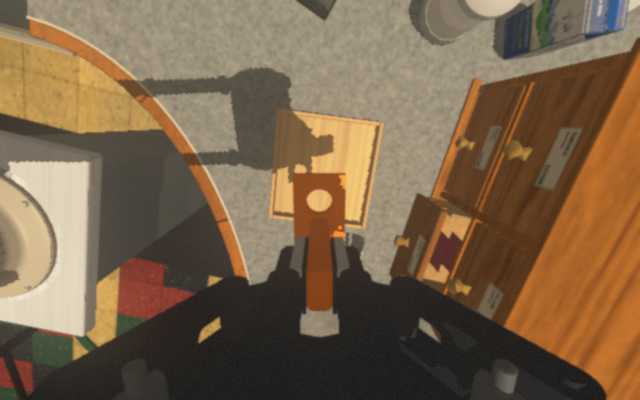

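The link is held upright and the tray corners are at (278,108), (382,122), (366,229) and (270,217). The nearest drawer knob is at (402,240).

Run:
```python
from h import *
P=np.array([wray("w3",*q,.022) for q in((278,108),(382,122),(366,229),(270,217))]);print(P,P.mean(0),to_tool(P.mean(0)-manip.get_state()["position"]))
print([wray("w3",402,240,z) for z in(.03,.07,.11)])
```

```text
[[0.40357643 0.28791219 0.022     ]
 [0.53809782 0.30329056 0.022     ]
 [0.55975325 0.15611902 0.022     ]
 [0.42230867 0.1408165  0.022     ]] [0.48093404 0.22203457 0.022     ] [0.00414126 0.00670859 0.2531789 ]
[array([0.61205414, 0.15505412, 0.03      ]), array([0.59592514, 0.16873697, 0.07      ]), array([0.57979615, 0.18241981, 0.11      ])]
```

Emit:
move_arm([
  [[0.005,0.008,0.03,0,1],[0.005,0.008,0.07,0,1],[0.005,0.008,0.12,0,1],[0.005,0.008,0.17,0,1],[0.005,0.008,0.21,0,1],[0.005,0.008,0.235,0,1],[0.005,0.008,0.25,0,1],[0.005,0.008,0.26,0,1],[0.005,0.008,0.268,0,1],[0.005,0.008,0.27,0,1],[0.005,0.008,0.27,0,1]],
])

```text
clock: 6.85
position: [0.4836, 0.2207, 0.0606]
ee_rot: [0.0, 0.618, 0.786, 0.001]
contact_force: [0.2, -0.7, -0.4]
width: 0.0113
gripper_force: 41.8
```

Emit:
move_arm([
  [[0,0,0.002,0,1],[0,0,0.004,0,1],[0,0,0.004,0,1],[0,0,0.004,0,1]],
])

```text
clock: 7.25
position: [0.4836, 0.2209, 0.0574]
ee_rot: [0.0, 0.618, 0.786, 0.001]
contact_force: [-1.0, 0.5, 2.6]
width: 0.0111
gripper_force: 42.2
```

Touching down (2.6 N up). Release and rise.

Emit:
move_arm([
  [[0,0,0,0,0.6],[0,0,0,0,0.2],[0,0,0,0,0],[0,0,0,0,0],[0,0,-0.02,0,0],[0,0,-0.06,0,0],[0,0,-0.12,0,0],[0,0,-0.18,0,0],[0,0,-0.24,0,0],[0,0,-0.29,0,0],[0,0,-0.29,0,0],[0,0,-0.29,0,0]],
])

```text
clock: 8.45
position: [0.4833, 0.2206, 0.2896]
ee_rot: [0.001, 0.618, 0.786, 0.001]
contact_force: [-0.3, -0.1, -0.7]
width: 0.043
gripper_force: 0.0
```

Run:
```python
from h import *
snap("w4")
im=manip.get_image("scene")[185:325,240:430,::-1]
a=cv2.resize(im,None,fx=4.2,fy=4.2,interpolation=cv2.INTER_CUBIC)
cv2.imwrite("pics/crop4.png",a)
```

```text
8.45 [0.4833 0.2206 0.2896] [0.001 0.618 0.786 0.001]
```

View pics/crop4.png

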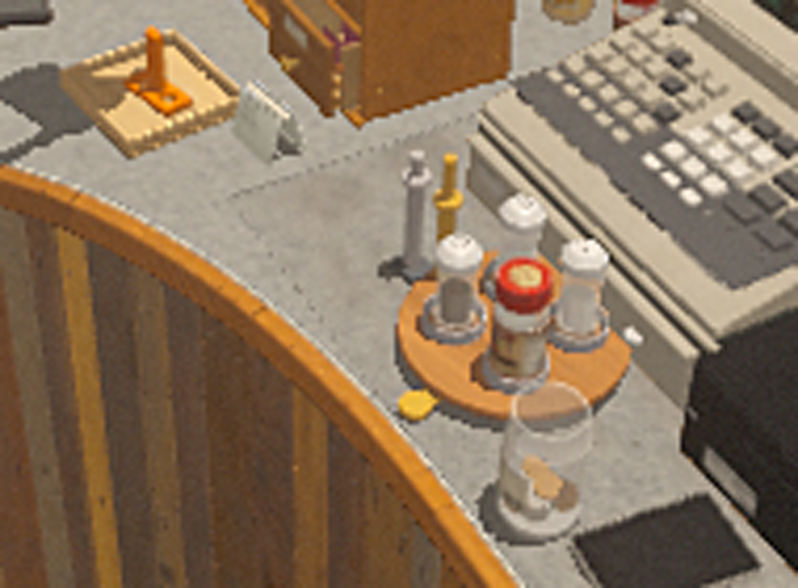

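The link stands upright in the tray. The brass post top is at crop (450,157). I'll check how high the register corner is, then go over the post.

Run:
```python
from h import *
print("register corner",meet(wray("w2",430,150),sray(482,105)),meet(wray("w2",410,152),sray(470,135)))
t=np.radians(103.3);ax=np.array([.6125,-.2568])
print("post",ax+.088*np.array([np.cos(t),np.sin(t)]),crop(450,157,.155))
p=manip.get_state()["position"];print(to_tool(np.array([.592,-.1712,.29])-p)/.8)
print(manip.get_state()["qpos"])
```

```text
register corner [ 0.69777834 -0.05631329  0.09672042] [ 0.68257211 -0.06410272  0.07276777]
post [ 0.59225562 -0.17116026] [ 0.59181908 -0.17176093  0.155     ]
[-0.50795534  0.01814199 -0.00338924]
[2.97257892e-01 1.85646098e-01 1.50886022e+00 5.91078221e-05
 1.45025868e+00 5.94154385e-02]
```

Emit:
move_arm([
  [[-0.06,0.002,0,0,0],[-0.12,0.004,0,0,0],[-0.18,0.006,0,0,0],[-0.24,0.008,0,0,0],[-0.3,0.01,0,0,0],[-0.36,0.012,0,0,0],[-0.41,0.014,0,0,0],[-0.46,0.016,0,0,0],[-0.49,0.018,0,0,0],[-0.508,0.018,0,0,0],[-0.508,0.018,0,0,0],[-0.508,0.018,0,0,0]],
])

```text
clock: 9.75
position: [0.5923, -0.1699, 0.2878]
ee_rot: [-0.001, 0.618, 0.786, 0.0]
contact_force: [-0.6, -0.4, 0.1]
width: 0.0427
gripper_force: 0.0
```

Run:
```python
from h import *
print(to_tool(np.array([.592,-.1714,.138])-manip.get_state()["position"])/.8)
```

```text
[-0.00227061 -0.00047089  0.1872851 ]
```

Emit:
move_arm([
  [[-0.002,0,0.03,0,0],[-0.002,0,0.07,0,0],[-0.002,0,0.11,0,0],[-0.002,0,0.145,0,0],[-0.002,0,0.17,0,0],[-0.002,0,0.18,0,0],[-0.002,0,0.186,0,0],[-0.002,0,0.186,0,0],[-0.002,0,0.186,0,0]],
])

```text
clock: 10.65
position: [0.594, -0.1724, 0.1414]
ee_rot: [0.001, 0.618, 0.786, 0.0]
contact_force: [0.7, -0.4, -0.1]
width: 0.0426
gripper_force: 0.0
```

Emit:
move_arm([
  [[0,0,0,0,0.4],[0,0,0,0,0.7],[0,0,0,0,1],[0,0,0,0,1],[0,0,0,0,1],[0,0,0,0,1]],
], squeeze=40)

```text
clock: 11.25
position: [0.5937, -0.1727, 0.141]
ee_rot: [0.001, 0.618, 0.786, 0.0]
contact_force: [-0.1, 1.0, 5.6]
width: 0.0103
gripper_force: 39.3
```

Emit:
move_arm([
  [[-0.0001,0.0048,0,0.021,1],[-0.0004,0.0096,0,0.042,1],[-0.0009,0.0144,0,0.0625,1],[-0.0017,0.0191,0,0.083,1],[-0.0026,0.0238,0,0.104,1],[-0.0037,0.0285,0,0.125,1],[-0.0051,0.0331,0,0.146,1],[-0.0066,0.0376,0,0.167,1],[-0.0084,0.0421,0,0.1875,1],[-0.0084,0.0421,0,0.1875,1],[-0.0084,0.0421,0,0.1875,1]],
])

```text
clock: 12.35
position: [0.6281, -0.1729, 0.141]
ee_rot: [0.002, 0.76, 0.65, -0.0]
contact_force: [-0.8, -2.6, 5.1]
width: 0.0104
gripper_force: 39.2
```

Emit:
move_arm([
  [[-0.0001,0.0048,0,0.021,1],[-0.0004,0.0096,0,0.042,1],[-0.0009,0.0144,0,0.0625,1],[-0.0017,0.0191,0,0.083,1],[-0.0026,0.0238,0,0.104,1],[-0.0037,0.0285,0,0.125,1],[-0.0051,0.0331,0,0.146,1],[-0.0066,0.0376,0,0.167,1],[-0.0084,0.0421,0,0.1875,1],[-0.0084,0.0421,0,0.1875,1],[-0.0084,0.0421,0,0.1875,1]],
])

```text
clock: 13.45
position: [0.659, -0.1859, 0.141]
ee_rot: [0.002, 0.872, 0.49, -0.002]
contact_force: [-3.4, -5.4, 5.9]
width: 0.01
gripper_force: 39.3
```

Run:
```python
from h import *
snap("w5"); print(manip.get_state()["contact_force"],manip.get_state()["qpos"])
w=cv2.imread("pics/w5.png")[150:400,140:500]
s=manip.get_image("scene")[185:325,240:430,::-1]
s=cv2.resize(s,None,fx=4.2,fy=4.2,interpolation=cv2.INTER_CUBIC); cv2.imwrite("pics/crop5.png",s)
```

```text
13.45 [ 0.659  -0.1859  0.141 ] [ 0.002  0.872  0.49  -0.002]
[-3.82168824 -5.86647621  6.71523384] [-0.37378706  0.49925331  1.39768889 -0.00540148  1.24387121  0.17506997]
```

View pics/crop5.png

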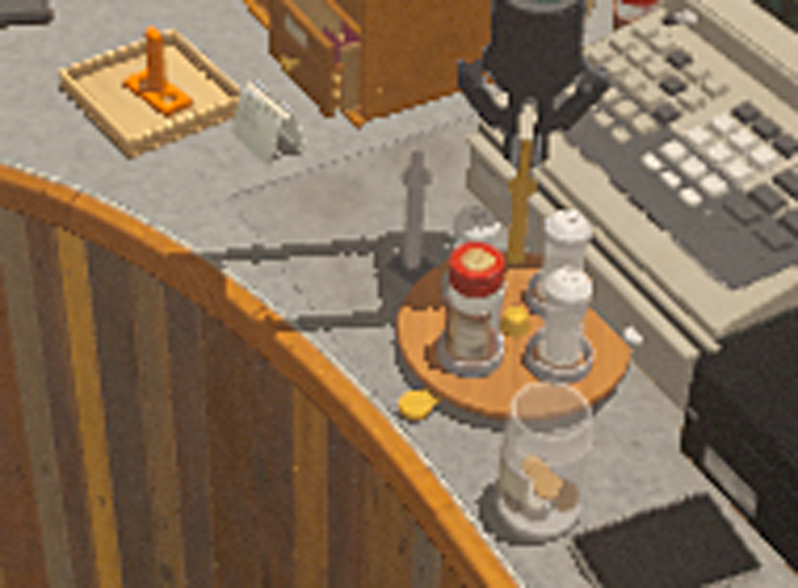

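The red lid top is at crop (478,257), nearly in line with the hub (515,318) and pointer (418,404). All jars stand in their wells. Measuring the angle.

Run:
```python
from h import *
A=lambda v:np.degrees(np.arctan2(v[1],v[0]))%360
for h0 in [(.6125,-.2568),(.611,-.2575)]:
    ax=np.array(h0)
    for n,x,y,z in [("red",478,257,.130),("s1",568,219,.118),("s2",568,276,.118),("ptr",418,404,.01),("ptr_w",0,0,0)]:
        p=c2(75,295,.01) if n=="ptr_w" else crop(x,y,z); print(n,np.round(p,4),A(p[:2]-ax),np.linalg.norm(p[:2]-ax))
    for P in [(.5937,-.1727),(.6281,-.1729),(.659,-.1859)]: print(A(np.array(P)-ax),np.linalg.norm(np.array(P)-ax))
    print("lock",A(c2(316,118,.135)[:2]-ax))
    for n,x,y,z in [("hub",515,310,.03)]: print(crop(x,y,z))
```

```text
red [ 0.5613 -0.2661  0.13  ] 190.3373906639659 0.0520453385138714
s1 [ 0.6613 -0.2499  0.118 ] 8.025284997038849 0.049251672029230704
s2 [ 0.6206 -0.308   0.118 ] 278.9848008136578 0.051786021102771036
ptr [ 0.4995 -0.2847  0.01  ] 193.84930557100932 0.11637639683361585
ptr_w [ 0.4987 -0.2799  0.01  ] 191.4917480313798 0.11617425071096994
102.60092318965118 0.08617569262849008
79.46695647544884 0.0853379751341687
56.74100151697995 0.08478832466796353
lock 103.1853826748911
[ 0.61845304 -0.24592963  0.03      ]
red [ 0.5613 -0.2661  0.13  ] 189.8609544834154 0.050445819364353585
s1 [ 0.6613 -0.2499  0.118 ] 8.570479793866843 0.050837010397705454
s2 [ 0.6206 -0.308   0.118 ] 280.7600896310555 0.051353517853292924
ptr [ 0.4995 -0.2847  0.01  ] 193.6892325075642 0.11475289334644435
ptr_w [ 0.4987 -0.2799  0.01  ] 191.2981400687766 0.11456551590953334
101.53064931825669 0.0865466926000064
78.57289840605486 0.0863108915490971
56.16245331578065 0.08620069605287421
lock 102.4604188864576
[ 0.61845304 -0.24592963  0.03      ]
```

View pics/w5.png

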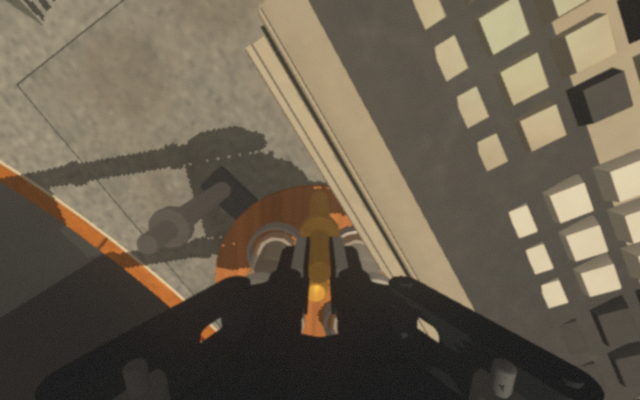

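The wrist view shows the pin gripped between the pads at (318,290), with the jars behind it hidden. My crop readings suggest a slight overshoot, so I'll measure the lid by colour before and after.

Run:
```python
from h import *
A=lambda v:np.degrees(np.arctan2(v[1],v[0]))%360
ax=np.array([.6122,-.2570])
acc=[]
now=[manip.get_image("scene")[:,:,::-1] for _ in range(2)]
for n,im in (("before",cv2.imread("pics/scene0.png")),("now",now[0]),("now",now[1])):
    b,g,r=[im[:,:,i].astype(float) for i in range(3)]
    m=(r>110)&(g<.45*r)&(b<.45*r)
    m[:225]=0;m[280:]=0;m[:,:335]=0;m[:,385:]=0
    c,l,s,ce=cv2.connectedComponentsWithStats(m.astype(np.uint8))
    k=1+np.argmax(s[1:,4]); x,y,w,h,a=s[k]
    pts=np.argwhere(l==k)[:,::-1].astype(np.float32); hull=cv2.convexHull(pts); M=cv2.moments(hull)
    u,v=M["m10"]/M["m00"],M["m01"]/M["m00"]
    p=scene_ray(u,v,.122)[:2]; print(n,s[k],ce[k],(u,v),p,A(p-ax),np.linalg.norm(p-ax))
```

```text
before [358 247  13  13  93] [364.22580645 253.59139785] (364.2503457814661, 252.69847856154908) [ 0.57988594 -0.30461814] 235.83886309976543 0.05754724400584058
now [347 243  13  12  92] [353.14130435 249.20652174] (353.1301859799714, 248.49213161659512) [ 0.55840455 -0.26979759] 193.38156139480392 0.055296730237766066
now [347 243  13  12  91] [353.16483516 249.18681319] (353.15593705293276, 248.5178826895565) [ 0.55841195 -0.26994697] 193.53384099765313 0.055324298077175524
```

Emit:
move_arm([
  [[-0.001,-0.001,0,-0.004,1],[-0.002,-0.0018,0,-0.008,1],[-0.002,-0.0018,0,-0.008,1],[-0.002,-0.0018,0,-0.008,1],[-0.002,-0.0018,0,-0.008,1],[-0.002,-0.0018,0,-0.008,1]],
])

```text
clock: 14.25
position: [0.6575, -0.1851, 0.141]
ee_rot: [0.001, 0.868, 0.497, -0.001]
contact_force: [-1.8, -1.8, 4.9]
width: 0.0104
gripper_force: 39.3
```

Run:
```python
from h import *
# salt caps (bright) and red lid, before vs now: best shift by rotating about axis -> project predicted lid positions for several angles
p=manip.camera_params("scene");R=np.array(p["R"]);t=np.array(p["t"])
pr=lambda X:(lambda c:np.array([p["fx"]*c[0]/c[2]+p["cx"],p["fy"]*c[1]/c[2]+p["cy"]]))(R@X+t)
b=cv2.imread("pics/scene0.png"); n=manip.get_image("scene")[:,:,::-1].copy()
def track(u,v,h,pred):  # subpixel template match
    S=6;w=8
    T=cv2.resize(b[v-w:v+w,u-w:u+w],None,fx=S,fy=S,interpolation=cv2.INTER_CUBIC)
    x0,y0=int(pred[0])-18,int(pred[1])-18
    I=cv2.resize(n[y0:y0+36,x0:x0+36],None,fx=S,fy=S,interpolation=cv2.INTER_CUBIC)
    r=cv2.matchTemplate(I,T,cv2.TM_CCOEFF_NORMED);_,s,_,l=cv2.minMaxLoc(r)
    return np.array([x0+l[0]/S-(u-w),y0+l[1]/S-(v-w)]),s
ax=np.array([.6122,-.257])
for name,a0,z,tp in (("red",238.3,.126,(364,253)),("salt2",328.3,.112,(379,243)),("salt",58.3,.112,(364,234))):
    P=lambda a:pr(np.array([*(ax+.052*np.array([np.cos(np.radians(a)),np.sin(np.radians(a))])),z]))
    d,s=track(*tp,z,np.array(tp)+P(a0-45)-P(a0))
    best=min((np.linalg.norm(P(a0-k)-P(a0)-d),k) for k in np.arange(38,54,.25)); print(name,d,round(s,2),"resid px, turned deg",best)
s=manip.get_state();print(s["position"],s["contact_force"],s["clock"])
```

```text
red [-11.16666667  -3.66666667] 0.84 resid px, turned deg (np.float64(0.08327905354718819), np.float64(45.25))
salt2 [-3.66666667  6.83333333] 0.49 resid px, turned deg (np.float64(0.08298540282570309), np.float64(44.0))
salt [9.83333333 3.83333333] 0.59 resid px, turned deg (np.float64(0.9416371690610126), np.float64(43.5))
[ 0.65755796 -0.18503893  0.14101389] [-1.8876697  -2.52175843  5.11065026] 14.3
```

```bash
python3 -c "
from rig import manip
s=manip.get_state();print(s['qd'].round(4),s['gripper_force']);print(manip.sign_off())"
```

```text
[-0.0004 -0.0005  0.0007 -0.0003  0.0011 -0.0009] 39.29616093635559
the job is handed in; nothing more can be done
None
```

The orange link is in the tray, the carousel is turned about 45° so the red-lid jar stands at the front pointer, and I handed the job in at about 14 s with the brass post still gripped and the arm still.

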